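# Restock a shoemaker's tack-tin rack

## Task

Restock the two sloped roller lanes on the bench. First lift the empty open tin off the stop of the narrow lane and set it upright in the wooden tray; then put the short tin into the narrow lane so that it is used first, and the long tin of the same width behind it, and the wide tin into the wide lane. Set each full tin squarely lengthwise on the upper half of its lane, let go there and let it slide down by itself until it rests against the stop or the tin in front; leave everything else where it lies.

Things in the scene. Friction and masses are not known exactly. Their poses are not given: they have to be found in the camera images.
- narrow_bed: Narrow roller lane, fixed, 25 deg slope falling towards the robot, for 40 mm wide tins. Origin: on the rollers' top, mid-width, at the stop's inner face (low end). x uphill along the lane, y across, z square to the rollers. Bed 270 long, 47 wide between walls; walls flare to 59 overall, tops 15 above the bed; stop 35 high; upper end open. Low friction: a tin let go squarely slides down at once, home within 2 s.
- wide_bed: Wide roller lane, fixed, 25 deg slope falling towards the robot, for 62 mm wide tins. Origin: on the rollers' top, mid-width, at the stop's inner face (low end). x uphill along the lane, y across, z square to the rollers. Bed 270 long, 69 wide between walls; walls flare to 81 overall, tops 15 above the bed; stop 35 high; upper end open. Low friction: a tin let go squarely slides down at once, home within 2 s.
- empty_tin_center (a point): Empty open-topped steel tin without a lid, 80 long x 40 wide x 55 high, walls 2.5, about 70 g; it starts on the narrow lane's rollers against the stop, lying along the slope; origin of this point: the tin's centre, half-way up (27.5 above its underside); x along its length, y across its width, z up through the lid.
- short_tin_center (a point): Short full steel tin with a lid, 55 long x 40 wide x 55 high, 140 to 280 g, standing lid up on the bench; origin of this point: the tin's centre, half-way up (27.5 above its underside); x along its length, y across its width, z up through the lid.
- long_tin_center (a point): Long full steel tin with a lid, 80 long x 40 wide x 55 high, 200 to 390 g, standing lid up on the bench; origin of this point: the tin's centre, half-way up (27.5 above its underside); x along its length, y across its width, z up through the lid.
- wide_tin_center (a point): Wide full steel tin with a lid, 80 long x 62 wide x 55 high, 270 to 530 g, standing lid up on the bench; origin of this point: the tin's centre, half-way up (27.5 above its underside); x along its length, y across its width, z up through the lid.
- tray: Open wooden tray for empties, fixed; 130 (x) x 100 (y) x 30 high outside, walls and floor 5 thick. Origin: centre of its underside, on the bench; z up.
- heel: Bystander, not to be disturbed: round black rubber heel lift, 44 dia x 8 high.
- pliers: Bystander, not to be disturbed: pliers with red handles, 150 long, lying flat.
- spool: Bystander, not to be disturbed: small grey thread spool, 32 dia x 40 high.
- jar: Bystander, not to be disturbed: amber glass jar with black cap, 60 dia x 80 high.
- last: Bystander, not to be disturbed: wooden shoe last, about 220 long, 77 high.
- hammer: Bystander, not to be disturbed: hammer lying on the bench.
- awl: Bystander, not to be disturbed: awl lying on the bench, 150 long.

How it is judged:
By the outcome, as a careful person would: the job done as asked, in the order asked, and still so for the second after the job is handed in, with the robot touching nothing.
It also fails if it takes over 72 s, if anything falls off the work surface, if the arm or the gripper's body presses on something with over 40 N, if the wrist force passes 120 N, or if a joint passes its speed limit or range.

## Robot

A 6-joint arm with a two-finger parallel gripper is mounted at the origin on the work surface. World frame = base frame: x ahead of the robot, y to its left, z up, the work surface at z = 0. Lengths are in m, angles in rad, forces in N, time in s.
With the tool pointing down it reaches from about 0.35 to 0.775 m from the base axis. Payload 5.5 kg.
Tool frame: the origin (TCP) lies at the very end of the fingers, on their centre line; the grasp point (between the pads) lies 19 mm behind it (env.grip_point_offset is the distance from the TCP to the grasp point, in m); z points along the fingers, y is the line along which they close (so a half turn about z gives the same grasp; the last joint's range is limited). The gripper opens to 85 mm and grips with 20 to 120 N. Pads are 22 mm wide; open, the fingers measure 114 mm over their backs; the gripper's body (76 mm by 85 mm) begins 54 mm behind the grasp point. The pads swing forward as they close: fully open they stand 13 mm farther back than shut.
Start: joints at [1.075, 0.313, 0.046, 1.304, 0, 1.431], TCP at [0.2, 0.539, 0.231] pointing down, gripper open.
Joint ranges: [-2.76, 2.76], [-0.86, 1.69], [-1.03, 1.26], [-2.2, 2.34], [-1.47, 1.5], [-3.14, 3.14]. Speed limits (rad/s): [2.57, 2.57, 3.14, 3.14, 3.14, 3.14].

## Interface

Orientations are given as a unit quaternion [w, x, y, z].
In Python, from workcell import sensors, imaging, workorder, env gives the robot as it stands.
- The arm moves only by the shell command python3 -m handwheel 'ROWS' [FORCE]. ROWS is JSON, a list of rows, each a list of 5 numbers: the shift along the tool's x, y, z in mm, then the turn about the tool's z in rad, then the opening, from 0 (shut) to 1 (fully open). A call has 1 to 8 rows; each row is the pose to reach, as a shift and turn from the pose commanded when the call began, along the tool's axes at that moment; what a row does not reach only later rows make up. A row lasts 1/10 s, in which the tool goes at most 50 mm and 8.59 degrees, less where a joint would pass 70% of its speed; a pose out of reach is approached as far as the arm can. A call with a gripper value outside its range is refused whole. The fingers move at their own pace and stop on an object; FORCE is the grip in N (left out, the last holds). Time passes only in rows, so rows that repeat a pose let the fingers close. It gives the time, the measured TCP pose, the force, the opening and the grip force at its end, in the units of the state.
- sensors.get_state(): the state, without advancing time (a new reading comes with each control period).
- imaging.read_camera(name): name is "side" or "top"; returns a dict with "color" (480x640x3 uint8, blue, green, red), "z_map" (480x640 float32, m along the optical axis (not along the pixel's ray), 0 where there is no reading), "fx", "fy", "cx", "cy" (pixels), "xyz" and "rotation" of the camera in the world. Camera axes: x right, y down, z forward; pixel columns grow to the right and rows downward; lengths in m; the calibration is good to about 2 mm. A picture is of the moment at which its call begins.
- workorder.hand_in(): hands the job in; it is judged then, once.
The state is a dict: "clock": time; "joint_pos": joint angles; "qvel": joint speeds; "tau": joint torques, N m; "tcp_pos": TCP position; "orientation": TCP orientation; "wrist_force": force on the tool from outside, world axes, zero at the start; "ft_torque": the same for the moment, N m; "finger_gap": finger opening in m; "grip_force": force on a finger pad.
Only numpy, scipy, OpenCV 4.12 (cv2) and the standard library are available. Lean on these libraries where they do the work, as an engineer would, in place of code of your own. Each camera call takes 0.05 s, during which the arm holds its last target. There are 200 camera calls.

## Working session

There is one attempt and no reset: what is moved stays moved. The work goes in short steps, Python scripts to look and compute and a shell command to move; the robot and the scene stay as the last step left them, time stands still between calls to the robot, and variables do not carry over. Pictures are saved under pics/ and viewed, at most 10 in all, crops included, and the job is handed in when it is done.

```bash
mkdir -p pics; ls
cat > h.py <<'E'
import numpy as np, cv2
from workcell import sensors, imaging, workorder, env
from scipy.spatial.transform import Rotation as R
def cam(n):
    d=imaging.read_camera(n); r=np.array(d["rotation"],float)
    d["R"]=r if r.shape==(3,3) else R.from_quat(np.roll(r.ravel(),-1)).as_matrix()
    return d
def cloud(d):
    z=d["z_map"]; v,u=np.mgrid[:480,:640]
    p=np.stack([(u-d["cx"])*z/d["fx"],(v-d["cy"])*z/d["fy"],z],-1)@d["R"].T+np.array(d["xyz"])
    p[z==0]=np.nan
    return p
E
python3 - <<'E'
from h import *
for n in("top","side"):
    d=cam(n); cv2.imwrite(f"pics/{n}0.png",d["color"]); np.save(f"{n}0.npy",cloud(d)); print(n,d["xyz"],d["rotation"],d["fx"])
s=sensors.get_state(); print(s); print(env.grip_point_offset)
E
```

```text
pics
top [ 0.43561049 -0.05305894  1.44969698] [-0.02984489  0.71200136 -0.70083009  0.03163104] 538.752772698572
side [0.25606625 0.50119081 0.78066028] [ 0.08941735 -0.21811999  0.90809881 -0.34609935] 445.0974665158904
{'clock': 0.1, 'joint_pos': array([1.07544620e+00, 3.13938375e-01, 4.51192781e-02, 1.30361992e+00,
       7.32749903e-07, 1.43123472e+00]), 'qvel': array([-7.22202806e-05, -1.37826855e-03,  2.00858840e-03, -8.94989181e-04,
       -1.30222402e-03, -1.04682582e-03]), 'tau': array([ 3.59103127e-03, -4.81726670e+01,  2.99244404e+01,  1.27799131e-02,
       -1.25980509e-04,  6.69224036e-06]), 'tcp_pos': array([0.20006133, 0.53859301, 0.23050153]), 'orientation': array([-2.56731314e-04,  1.76957401e-01,  9.84218169e-01, -7.80190028e-04]), 'wrist_force': array([ 0.61404365,  0.42634209, -0.09758365]), 'ft_torque': array([-0.02951704, -0.01534693, -0.01257344]), 'grip_force': 0.0, 'finger_gap': 0.08532166312622162}
0.0187
```

View pics/top0.png

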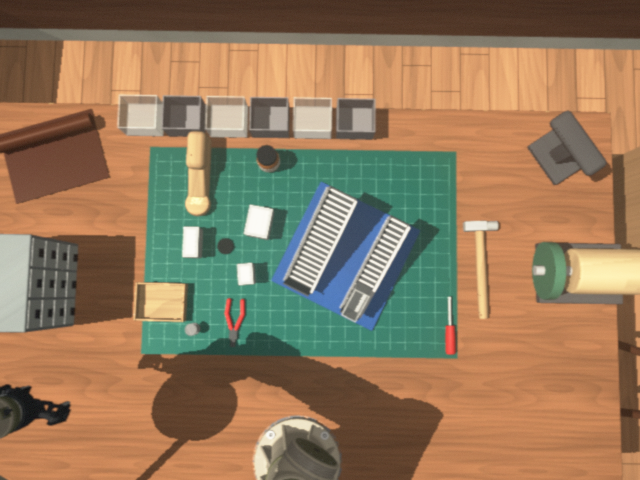

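View pics/side0.png

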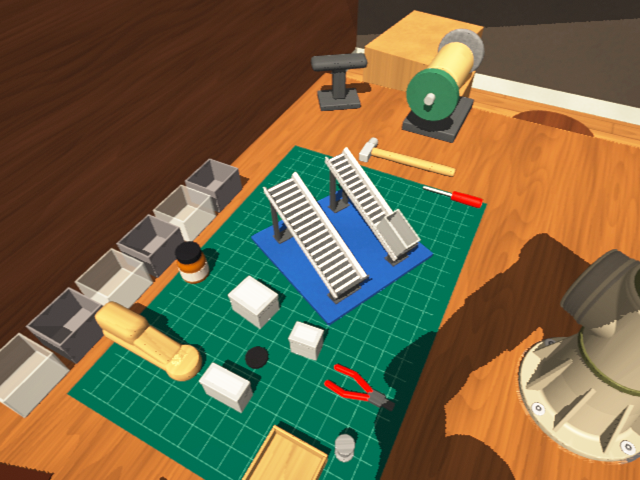

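The top view shows the wide tin at (259,222), long at (192,242), short at (246,274), and the tray at (160,302). The wide lane runs from (298,290) up to (340,190). The narrow lane runs from (355,305) up to (397,222), with the empty tin at (357,300). The side view agrees.

```bash
cat > meas.py <<'E'
from h import *
def rect(p):
    (c,(w,h),a)=cv2.minAreaRect(np.float32(p[:,:2]*1000))
    if w<h: w,h,a=h,w,a+90
    return np.round(c,1),round(w,1),round(h,1),round((a+90)%180-90,1)
if __name__=="__main__":
    T=np.load("top0.npy");S=np.load("side0.npy")
    win={"wide":[(235,200,285,248),(222,270,285,333)],"long":[(176,220,208,266),(193,355,258,415)],"short":[(232,258,260,292),(284,318,328,365)]}
    for k,ws in win.items():
        for P,(a,b,c,d) in zip((T,S),ws):
            q=P[b:d,a:c].reshape(-1,3); q=q[(q[:,2]>.047)&(q[:,2]<.065)]
            print(k,len(q),rect(q),"z",np.median(q[:,2]).round(4))
    q=T[275:330,125:195].reshape(-1,3); q=q[(q[:,2]>.022)&(q[:,2]<.04)]; print("tray",rect(q),np.median(q[:,2]))
    # lanes
    both=np.vstack([T[170:335,265:425].reshape(-1,3),S[140:310,255:440].reshape(-1,3)])
    both=both[np.isfinite(both).all(1)&(both[:,2]>.015)]
    cv=T[240,330],T[185,340]
    for n,poly in {"wide":[(325,183),(359,199),(312,299),(281,286)],"narrow":[(388,214),(412,226),(365,325),(339,312)]}.items():
        m=np.zeros((480,640),np.uint8); cv2.fillPoly(m,[np.int32(poly)],1)
        q=T[m>0]; q=q[np.isfinite(q).all(1)&(q[:,2]>.02)]
        r=rect(q); print(n,r,"zrange",np.percentile(q[:,2],[1,99]).round(3))
        yaw=np.radians(r[3]); u=np.array([np.cos(yaw),np.sin(yaw)])
        s=(q[:,:2]-r[0]/1000)@u; t=(q[:,:2]-r[0]/1000)@np.array([-u[1],u[0]])
        for lo in np.arange(-.15,.15,.03):
            k=(s>lo)&(s<lo+.03); 
            if k.sum()>5: print(" s",(lo+.015).round(3),"z centre",np.percentile(q[k&(abs(t)<.012),2],[10,50,90]).round(4) if (k&(abs(t)<.012)).any() else "", "t",np.percentile(t[k],[1,99]).round(4))
E
python3 meas.py
```

```text
wide 727 (array([618.5, 111.9]), 80.1, 62.6, -10.4) z 0.0552
wide 1111 (array([621.9, 113.7]), 81.5, 63.2, -9.4) z 0.0549
long 475 (array([561.9, 285.9]), 78.6, 41.2, -0.8) z 0.0552
long 1096 (array([565.7, 287.2]), 80.8, 41.0, -0.0) z 0.0549
short 331 (array([481.8, 142.1]), 55.1, 40.4, 6.3) z 0.0554
short 624 (array([484.4, 143.6]), 54.6, 41.3, 6.0) z 0.0552
tray (array([396. , 353.9]), 163.8, 118.6, 89.1) 0.029856489307945933
wide (array([561.4, -47.8]), 266.9, 84.5, -25.7) zrange [0.038 0.161]
 s -0.135 z centre [0.0559 0.0685 0.0753] t [-0.0374  0.0386]
 s -0.105 z centre [0.0373 0.0445 0.054 ] t [-0.0393  0.0412]
 s -0.075 z centre [0.0482 0.0567 0.0646] t [-0.0395  0.0413]
 s -0.045 z centre [0.0625 0.0703 0.0785] t [-0.0397  0.0415]
 s -0.015 z centre [0.0769 0.0846 0.0911] t [-0.0398  0.0414]
 s 0.015 z centre [0.0913 0.0988 0.1067] t [-0.04    0.0411]
 s 0.045 z centre [0.106  0.1134 0.1224] t [-0.04    0.0409]
 s 0.075 z centre [0.1184 0.1266 0.1343] t [-0.0404  0.0413]
 s 0.105 z centre [0.1316 0.1398 0.1477] t [-0.0395  0.0413]
 s 0.135 z centre [0.1451 0.1503 0.1556] t [-0.0367  0.0382]
narrow (array([ 492.9, -190.9]), 268.3, 75.3, -25.0) zrange [0.046 0.164]
 s -0.135 z centre [0.0666 0.0792 0.0911] t [-0.0175  0.0353]
 s -0.105 z centre [0.0461 0.0542 0.103 ] t [-0.0198  0.037 ]
 s -0.075 z centre [0.058  0.0669 0.1215] t [-0.0203  0.037 ]
 s -0.045 z centre [0.0721 0.0828 0.1091] t [-0.0214  0.0374]
 s -0.015 z centre [0.0768 0.0847 0.0902] t [-0.022   0.0373]
 s 0.015 z centre [0.0914 0.0991 0.1059] t [-0.0222  0.0373]
 s 0.045 z centre [0.1059 0.1128 0.1221] t [-0.0228  0.0366]
 s 0.075 z centre [0.1175 0.1262 0.1341] t [-0.0235  0.0358]
 s 0.105 z centre [0.132  0.1402 0.1475] t [-0.024   0.0356]
 s 0.135 z centre [0.1432 0.1493 0.1538] t [-0.0233  0.0334]
```

```bash
cat > m2.py <<'E'
from meas import *
T=np.load("top0.npy");S=np.load("side0.npy")
q=T[278:323,128:188].reshape(-1,3); q=q[(q[:,2]>.024)&(q[:,2]<.036)]; print("tray top",rect(q))
q=S[420:480,235:330].reshape(-1,3); q=q[(q[:,2]>.024)&(q[:,2]<.036)]; print("tray side partial",rect(q), q.min(0),q.max(0))
yaw=np.radians(-25.7); u=np.array([np.cos(yaw),np.sin(yaw)]); n=np.array([-u[1],u[0]])
for P,nm,b in ((T,"top",(265,170,425,335)),(S,"side",(255,140,425,310))):
    q=P[b[1]:b[3],b[0]:b[2]].reshape(-1,3); q=q[np.isfinite(q).all(1)]
    for lane,c in (("wide",[.5617,-.0472]),("narrow",[.4961,-.1841])):
        d=q[:,:2]-c; s=d@u; t=d@n; bed=.092+.462*s; hw=.05 if lane=="wide" else .038
        k=(abs(t)<hw)&(q[:,2]>bed+.008)&(q[:,2]<bed+.03)
        out=[]
        for lo in (-.02,.02,.06,.09):
            kk=k&(s>lo)&(s<lo+.03)
            out.append(np.percentile(t[kk],[2,98]).mean()*1000 if kk.sum()>9 else np.nan)
        kb=(abs(t)<.015)&(s>-.02)&(s<.12)&(abs(q[:,2]-bed)<.008); A=np.polyfit(s[kb],q[kb,2],1)
        print(nm,lane,"mid t mm",np.round(out,1),"bed fit",A.round(4),"top end s",s[(abs(t)<hw)&(abs(q[:,2]-bed)<.012)].max().round(3))
        if lane=="narrow":
            k=(abs(t)<.024)&(q[:,2]>bed+.045)&(s<0)&(q[:,2]<bed+.075); print("  empty rim s",np.percentile(s[k],[1,99]).round(4),"t",np.percentile(t[k],[1,99]).round(4))
        k=(abs(t)<.02)&(s<-.1)&(s>-.15)&(q[:,2]>bed+.03)&(q[:,2]<bed+.045);print("  stop s",np.percentile(s[k],[1,50,99]).round(4) if k.any() else None)
E
python3 m2.py
```

```text
tray top (array([405.4, 368.5]), 132.9, 100.1, 89.1)
tray side partial (array([408.7, 351.3]), 100.9, 93.5, -0.5) [0.35794927 0.30421199 0.02401532] [0.4594602  0.39759701 0.03322925]
top wide mid t mm [ 0.1  0.  -0.1  0.4] bed fit [0.4657 0.0916] top end s 0.133
  stop s [-0.1333 -0.1298 -0.1248]
top narrow mid t mm [ 0.  -0.3 -0.4 -0.3] bed fit [0.4685 0.0912] top end s 0.134
  empty rim s [-0.1374 -0.0576] t [-0.019  0.021]
  stop s [-0.1305 -0.1242 -0.1033]
side wide mid t mm [2.4 2.4 2.4 2.4] bed fit [0.4687 0.09  ] top end s 0.136
  stop s [-0.1304 -0.1286 -0.1268]
side narrow mid t mm [2.7 3.  1.5 1.8] bed fit [0.4649 0.09  ] top end s 0.138
  empty rim s [-0.1345 -0.0593] t [-0.0177  0.0238]
  stop s [-0.1305 -0.1209 -0.1004]
```

```bash
cat > go.py <<'E'
import sys
from h import *
# go.py x y z yawY(deg): shift in tool axes (mm) and turn (rad) from current pose
s=sensors.get_state(); q=s["orientation"]; M=R.from_quat(np.roll(q,-1)).as_matrix()
x,y,z,a=map(float,sys.argv[1:5]); d=M.T@(np.array([x,y,z])-s["tcp_pos"]*1000)
cur=np.degrees(np.arctan2(M[1,1],M[0,1])); t=-((a-cur+90)%180-90)
print("shift",d.round(1),"turn",np.radians(t).round(3),"yaw",cur.round(1),"j6",s["joint_pos"][5].round(2),"t",s["clock"])
E
python3 go.py 414 -143.5 200 64.3
```

```text
shift [-438.1 -564.8   31.3] turn 0.093 yaw 69.6 j6 1.43 t 0.1
```

```bash
python3 -m handwheel '[[-438,-565,0,0.093,1],[-438,-565,0,0.093,1],[-438,-565,0,0.093,1],[-438,-565,0,0.093,1],[-438,-565,0,0.093,1],[-438,-565,0,0.093,1],[-438,-565,0,0.093,1],[-438,-565,0,0.093,1]]' 20; python3 go.py 414 -143.5 200 64.3
```

```text
clock: 0.9
tcp_pos: [0.3197, 0.1555, 0.2312]
orientation: [0.0, 0.222, 0.975, 0.0]
wrist_force: [1.5, -0.4, -0.5]
finger_gap: 0.0854
grip_force: 0.0
shift [-214.5 -228.7   31.2] turn 0.001 yaw 64.3 j6 0.67 t 0.9
```

```bash
python3 -m handwheel '[[-214,-229,31,0,1],[-214,-229,31,0,1],[-214,-229,31,0,1],[-214,-229,31,0,1],[-214,-229,31,0,1],[-214,-229,31,0,1],[-214,-229,31,0,1],[-214,-229,31,0,1]]' >/dev/null; python3 go.py 414 -143.5 75 64.3
```

```text
shift [ -0.6   0.3 124.5] turn -0.004 yaw 64.1 j6 -0.07 t 1.7
```

Run:
```python
from h import *
d=cam("side"); cv2.imwrite("pics/s1.png",cv2.resize(d["color"][120:320,240:500],None,fx=3,fy=3))
```

```text
(no output)
```

View pics/s1.png

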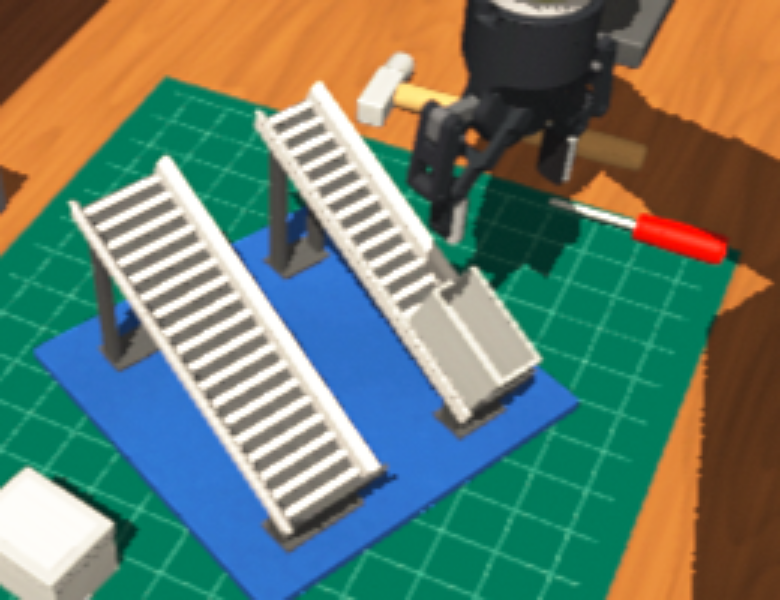

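The crop shows the open gripper above the empty tin (tin at about (475,335) in the crop), with its fingers spread across the lane. Next I descend and grip.

```bash
python3 -m handwheel '[[0,0,50,0,1],[0,0,90,0,1],[0,0,110,0,1],[0,0,124,0,1],[0,0,124,0,1]]' 20; python3 -m handwheel '[[0,0,0,0,0],[0,0,0,0,0],[0,0,0,0,0],[0,0,0,0,0],[0,0,0,0,0],[0,0,0,0,0],[0,0,0,0,0]]' 20
```

```text
clock: 2.25
tcp_pos: [0.4112, -0.139, 0.0747]
orientation: [-0.002, 0.221, 0.975, 0.001]
wrist_force: [-0.2, -0.2, -0.2]
finger_gap: 0.0852
grip_force: 0.0
clock: 2.95
tcp_pos: [0.4141, -0.142, 0.0774]
orientation: [0.001, 0.223, 0.975, 0.0]
wrist_force: [-1.2, 2.2, 7.2]
finger_gap: 0.04
grip_force: 20.9
```

```bash
python3 -m handwheel '[[0,0,-40,0,0],[0,0,-80,0,0],[0,0,-120,0,0],[0,0,-125,0,0]]'; python3 go.py 406.5 369 180 -0.9
```

```text
clock: 3.35
tcp_pos: [0.4159, -0.1433, 0.2063]
orientation: [0.004, 0.223, 0.975, -0.001]
wrist_force: [1.3, -0.1, -0.2]
finger_gap: 0.0397
grip_force: 21.0
shift [231.  457.5  24. ] turn 1.138 yaw 64.3 j6 -0.07 t 3.35
```

```bash
python3 -m handwheel '[[231,457,0,1.138,0],[231,457,0,1.138,0],[231,457,0,1.138,0],[231,457,0,1.138,0],[231,457,0,1.138,0],[231,457,0,1.138,0],[231,457,0,1.138,0],[231,457,0,1.138,0]]' >/dev/null; python3 go.py 406.5 369 100 -0.9
```

```text
shift [177.9  20.3 100.8] turn 0.141 yaw 7.2 j6 1.7 t 4.15
```

```bash
python3 -m handwheel '[[0,0,0,0,0],[0,0,0,0,0],[0,0,0,0,0]]' >/dev/null; python3 go.py 406.5 369 100 -0.9
```

```text
shift [179.9  21.5 100.8] turn 0.147 yaw 7.5 j6 1.69 t 4.45
```

```bash
python3 -m handwheel '[[180,21.5,40,0.147,0],[180,21.5,40,0.147,0],[180,21.5,60,0.147,0],[180,21.5,80,0.147,0],[180,21.5,100,0.147,0],[180,21.5,100,0.147,0],[180,21.5,100,0.147,0]]'; python3 go.py 406.5 369 30 -0.9
python3 - <<'E'
from h import *
d=cam("side"); cv2.imwrite("pics/s2.png",cv2.resize(d["color"][280:480,200:460],None,fx=3,fy=3))
E
```

```text
clock: 5.15
tcp_pos: [0.4071, 0.3681, 0.1013]
orientation: [-0.0, 0.713, 0.701, -0.001]
wrist_force: [0.6, -0.9, -0.4]
finger_gap: 0.0399
grip_force: 20.9
shift [ 1.  -0.5 71.3] turn -0.002 yaw -1.0 j6 2.18 t 5.15
```

View pics/s2.png

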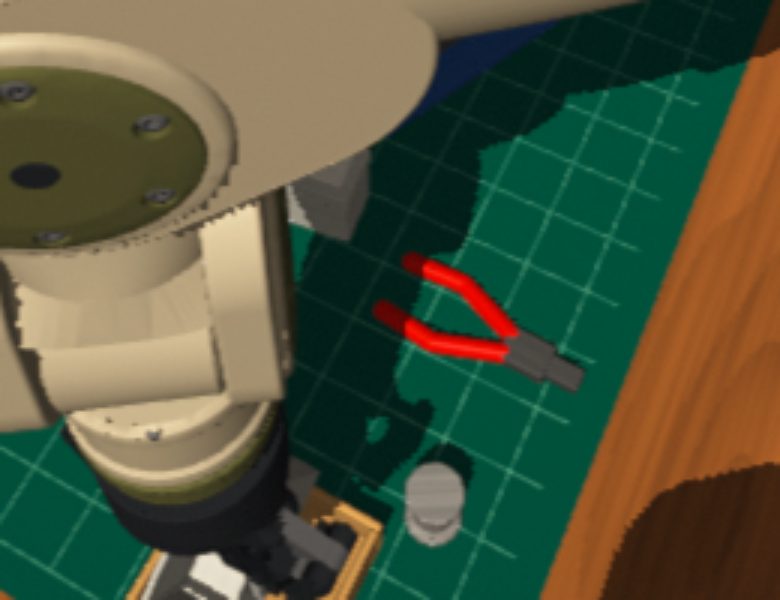

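The arm hides most of the tray in this crop. The gripper is over it at about (250,560), and the spool at (435,500) is clear. I'll lower in small steps and watch the force.

```bash
python3 -m handwheel '[[1,0,30,0,0],[1,0,50,0,0],[1,0,57,0,0],[1,0,57,0,0]]'; python3 -m handwheel '[[0,0,4,0,0],[0,0,8,0,0],[0,0,12,0,0],[0,0,12,0,0]]'
```

```text
clock: 5.6
tcp_pos: [0.4077, 0.3699, 0.0451]
orientation: [0.0, 0.713, 0.701, 0.0]
wrist_force: [-0.1, -0.2, -0.3]
finger_gap: 0.04
grip_force: 21.0
clock: 6.0
tcp_pos: [0.4089, 0.3707, 0.0367]
orientation: [0.002, 0.713, 0.701, 0.002]
wrist_force: [-3.7, -8.7, 22.5]
finger_gap: 0.0397
grip_force: 24.9
```

```bash
python3 -m handwheel '[[0,0,2,0,0],[0,0,4,0,0],[0,0,4,0,0]]';  python3 - <<'E'
from h import *
d=cam("top"); cv2.imwrite("pics/t2.png",cv2.resize(d["color"][250:350,100:230],None,fx=6,fy=6))
E
```

```text
clock: 6.3
tcp_pos: [0.4089, 0.3705, 0.0337]
orientation: [0.002, 0.713, 0.701, 0.002]
wrist_force: [-5.9, -9.2, 31.3]
finger_gap: 0.0398
grip_force: 26.7
```

View pics/t2.png

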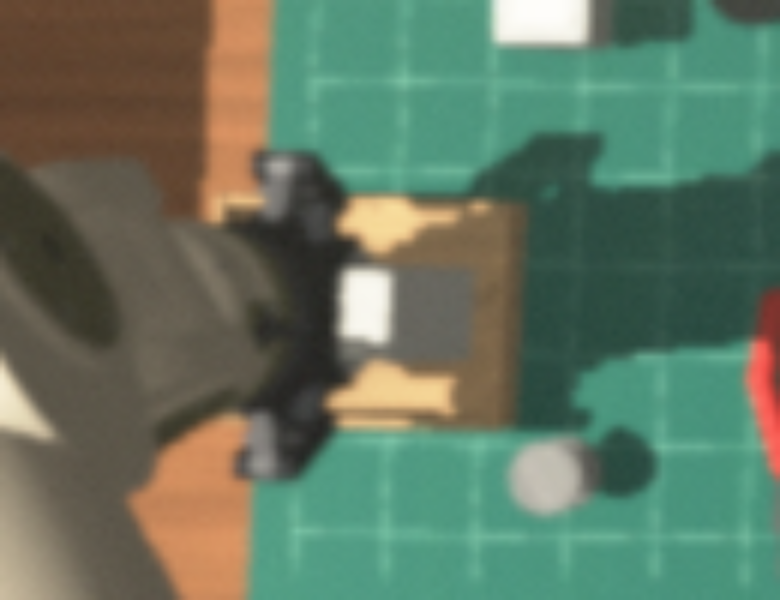

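The tin sits centred in the tray, with its visible end at crop (405,310) and clear of the walls. I'll unload, open partway and lift away.

```bash
python3 -m handwheel '[[0,0,-2,0,0],[0,0,-2,0,0.6],[0,0,-2,0,0.65],[0,0,-2,0,0.65],[0,0,-2,0,0.65],[0,0,-2,0,0.65]]'; python3 -m handwheel '[[0,0,-30,0,0.65],[0,0,-60,0,0.65],[0,0,-110,0,0.65],[0,0,-150,0,1]]'; python3 go.py 483 143 160 96
```

```text
clock: 6.95
tcp_pos: [0.4069, 0.3707, 0.03]
orientation: [-0.0, 0.713, 0.701, -0.0]
wrist_force: [-0.6, 0.0, 0.5]
finger_gap: 0.0559
grip_force: 0.0
clock: 7.35
tcp_pos: [0.407, 0.3708, 0.1822]
orientation: [-0.0, 0.713, 0.701, 0.0]
wrist_force: [0.1, 0.2, 0.1]
finger_gap: 0.0684
grip_force: 0.0
shift [-226.5   79.7   22.2] turn 1.45 yaw -0.9 j6 2.18 t 7.35
```

```bash
python3 -m handwheel '[[-226,70,22,-1.69,1],[-226,70,22,-1.69,1],[-226,70,22,-1.69,1],[-226,70,22,-1.69,1],[-226,70,22,-1.69,1],[-226,70,22,-1.69,1],[-226,70,22,-1.69,1],[-226,70,22,-1.69,1]]' >/dev/null;  python3 go.py 473 142 120 96;python3 - <<'E'
from meas import *
T=cloud(cam("top"))
q=T[260:325,128:190].reshape(-1,3); q=q[(q[:,2]>.05)&(q[:,2]<.09)]; print("empty in tray",len(q),rect(q),np.percentile(q[:,2],[2,50,98]).round(4))
E
```

```text
shift [ 0.1 -0.7 38. ] turn -0.57 yaw 63.4 j6 0.59 t 8.15
empty in tray 59 (array([405.9, 373.5]), 38.4, 37.1, 0.9) [0.0539 0.0593 0.0671]
```

```bash
python3 -m handwheel '[[0,-1,20,-0.57,1],[0,-1,38,-0.57,1],[0,-1,38,-0.57,1],[0,-1,38,-0.57,1],[0,-1,38,-0.57,1],[0,-1,38,-0.57,1]]' >/dev/null;  python3 go.py 473 142 21 96
python3 - <<'E'
from meas import *
T=cloud(cam("top"))
q=T[260:325,128:190].reshape(-1,3); q=q[(q[:,2]>.045)&(q[:,2]<.09)]; print("empty in tray",len(q),rect(q),np.percentile(q[:,2],[2,50,98]).round(4))
E
```

```text
shift [-0.  -0.9 99.3] turn -0.008 yaw 95.6 j6 0.03 t 8.8
empty in tray 87 (array([406. , 365.8]), 54.3, 38.4, -89.1) [0.046  0.0587 0.0656]
```

```bash
python3 -m handwheel '[[0,-1,45,0,1],[0,-1,80,0,1],[0,-1,99,0,1],[0,-1,99,0,1]]' ; python3 -m handwheel '[[0,0,0,0,0],[0,0,0,0,0],[0,0,0,0,0],[0,0,0,0,0],[0,0,0,0,0],[0,0,0,0,0],[0,0,0,0,0]]' 25;python3 -m handwheel '[[0,0,-40,0,0],[0,0,-80,0,0],[0,0,-130,0,0],[0,0,-180,0,0],[0,0,-220,0,0]]'
```

```text
clock: 9.25
tcp_pos: [0.4704, 0.1414, 0.0188]
orientation: [-0.003, -0.049, 0.999, -0.0]
wrist_force: [-0.7, 0.8, 1.2]
finger_gap: 0.0857
grip_force: 0.0
clock: 9.95
tcp_pos: [0.4744, 0.1419, 0.0229]
orientation: [0.002, -0.05, 0.999, 0.0]
wrist_force: [-0.4, 0.4, 7.0]
finger_gap: 0.0396
grip_force: 26.7
clock: 10.45
tcp_pos: [0.4731, 0.1418, 0.2447]
orientation: [0.001, -0.05, 0.999, 0.0]
wrist_force: [1.3, -0.1, -1.5]
finger_gap: 0.0397
grip_force: 26.2
```

```bash
python3 go.py 537.3 -202.9 240 64.3
```

```text
shift [ -29.2 -349.4    4.7] turn 0.549 yaw 95.8 j6 0.03 t 10.45
```

```bash
python3 -m handwheel '[[-29,-349,0,0.549,0],[-29,-349,0,0.549,0],[-29,-349,0,0.549,0],[-29,-349,0,0.549,0],[-29,-349,0,0.549,0],[-29,-349,0,0.549,0],[-29,-349,0,0.549,0],[-29,-349,0,0.549,0]]' >/dev/null; python3 -m handwheel '[[0,0,0,0,0],[0,0,0,0,0]]' >/dev/null; python3 go.py 537.3 -202.9 165 64.3;  python3 - <<'E'
from meas import *
T=cloud(cam("top"))
q=T[260:325,128:190].reshape(-1,3); q=q[(q[:,2]>.045)&(q[:,2]<.09)]; print("empty in tray",len(q),rect(q),np.percentile(q[:,2],[2,50,98]).round(4))
E
```

```text
shift [-1.4 -0.9 76.2] turn 0.001 yaw 64.4 j6 -0.05 t 11.45
empty in tray 143 (array([406.2, 351.2]), 82.0, 38.5, -89.1) [0.046  0.0589 0.0652]
```

```bash
python3 -m handwheel '[[-1,-1,35,0,0],[-1,-1,60,0,0],[-1,-1,76,0,0],[-1,-1,76,0,0],[-1,-1,76,0,0]]';  python3 - <<'E'
from meas import *
T=cloud(cam("top"))
q=T[260:325,128:190].reshape(-1,3); q=q[(q[:,2]>.045)&(q[:,2]<.09)]
for y in np.arange(.31,.4,.01):
    k=abs(q[:,1]-y)<.005; print(round(y,2),k.sum(),np.percentile(q[k,2],[10,50,90]).round(4) if k.any() else "")
d=cam("side"); cv2.imwrite("pics/s3.png",cv2.resize(d["color"][100:300,300:460],None,fx=3,fy=3))
E
```

```text
clock: 12.0
tcp_pos: [0.5376, -0.2026, 0.166]
orientation: [0.0, 0.221, 0.975, 0.0]
wrist_force: [-1.0, 0.8, -0.2]
finger_gap: 0.0399
grip_force: 26.2
0.31 38 [0.0504 0.0579 0.0618]
0.32 7 [0.0563 0.0623 0.0642]
0.33 9 [0.0531 0.0618 0.0653]
0.34 8 [0.0587 0.0607 0.0644]
0.35 8 [0.0595 0.0617 0.0632]
0.36 7 [0.0588 0.0603 0.061 ]
0.37 8 [0.0526 0.0583 0.0596]
0.38 14 [0.0489 0.0594 0.0633]
0.39 44 [0.0498 0.0582 0.0633]
0.4 0
```

View pics/s3.png

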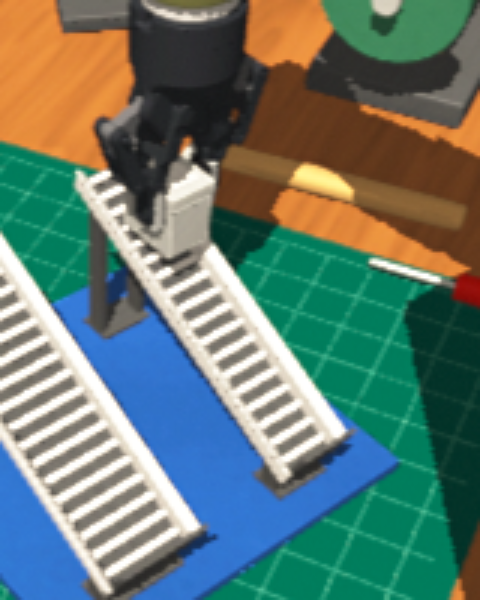

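The empty tin is level in the tray, rim at about 60 mm. The short tin hangs square over the upper half of the narrow lane, at crop (175,215). I'll lower until it touches and pivots.

```bash
python3 -m handwheel '[[0,0,7,0,0],[0,0,14,0,0],[0,0,14,0,0]]' 20; python3 -m handwheel '[[0,0,4,0,0],[0,0,8,0,0],[0,0,8,0,0]]' 20;python3 -m handwheel '[[0,0,3,0,0],[0,0,6,0,0],[0,0,6,0,0]]' 20; python3 go.py 537.3 -202.9 137 64.3
```

```text
clock: 12.4
tcp_pos: [0.5368, -0.2035, 0.1522]
orientation: [-0.0, 0.222, 0.975, 0.0]
wrist_force: [-3.4, 3.0, 6.0]
finger_gap: 0.0398
grip_force: 28.4
clock: 12.7
tcp_pos: [0.5348, -0.2024, 0.1454]
orientation: [-0.002, 0.222, 0.975, 0.0]
wrist_force: [-13.4, 7.2, 15.9]
finger_gap: 0.0396
grip_force: 32.3
clock: 13.0
tcp_pos: [0.5342, -0.2021, 0.1393]
orientation: [-0.002, 0.222, 0.975, 0.0]
wrist_force: [-13.4, 7.0, 18.4]
finger_gap: 0.0393
grip_force: 34.6
shift [-3.2  0.6  2.3] turn 0.001 yaw 64.3 j6 -0.05 t 13.0
```

```bash
python3 -m handwheel '[[0,0,2,0,0],[0,0,2,0,0],[0,0,1,0,1],[0,0,0,0,1],[0,0,-1,0,1],[0,0,-1,0,1],[0,0,-30,0,1],[0,0,-80,0,1]]'; python3 -m handwheel '[[0,0,0,0,1],[0,0,-20,0,1],[0,0,-20,0,1]]'; python3 go.py 564 286.5 240 89.6;  python3 - <<'E'
from meas import *
d=cam("side"); cv2.imwrite("pics/s4.png",cv2.resize(d["color"][100:300,240:500],None,fx=3,fy=3))
E
```

```text
clock: 13.8
tcp_pos: [0.5354, -0.2028, 0.2141]
orientation: [-0.004, 0.222, 0.975, 0.001]
wrist_force: [0.7, -1.1, 0.8]
finger_gap: 0.0856
grip_force: 0.0
clock: 14.1
tcp_pos: [0.5389, -0.2046, 0.2395]
orientation: [0.002, 0.222, 0.975, -0.001]
wrist_force: [0.7, -0.9, 0.1]
finger_gap: 0.0857
grip_force: 0.0
shift [190.1 453.6  -1.4] turn -0.441 yaw 64.3 j6 -0.05 t 14.1
```

View pics/s4.png

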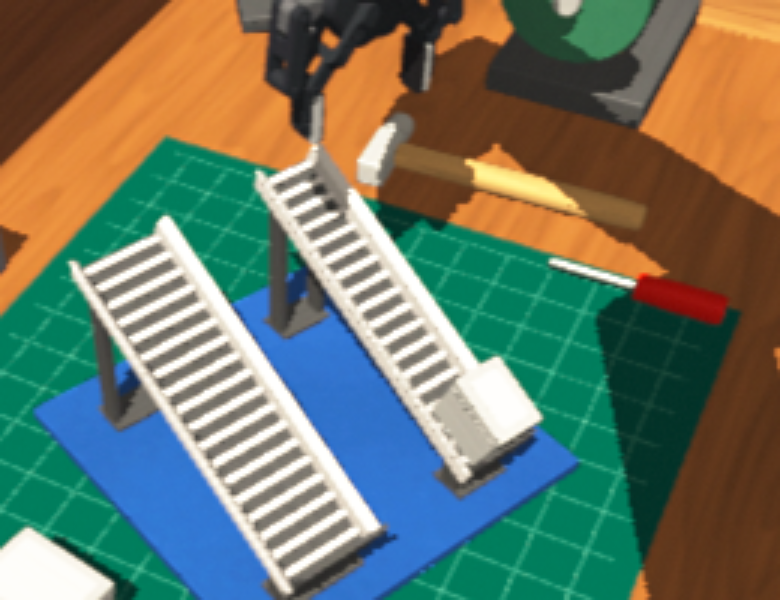

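The crop shows the short tin flat against the narrow lane's stop, at crop (490,410). Next is the long tin.

```bash
python3 -m handwheel '[[190,454,0,-0.441,1],[190,454,0,-0.441,1],[190,454,0,-0.441,1],[190,454,0,-0.441,1],[190,454,0,-0.441,1],[190,454,0,-0.441,1],[190,454,0,-0.441,1],[190,454,0,-0.441,1]]' >/dev/null; python3 -m handwheel '[[0,0,0,0,1],[0,0,0,0,1]]' >/dev/null; python3 go.py 556 286.5 120 89.6
```

```text
shift [  1.5  89.7 115.5] turn 0.003 yaw 89.8 j6 0.21 t 15.15
```

```bash
python3 -m handwheel '[[1,90,40,0,1],[1,90,80,0,1],[1,90,115,0,1],[1,90,115,0,1],[1,90,115,0,1]]' >/dev/null; python3 go.py 556 286.5 21 89.6
```

```text
shift [ 0.   3.1 99.7] turn -0.001 yaw 89.5 j6 0.35 t 15.65
```

```bash
python3 -m handwheel '[[0,1,45,0,1],[0,1,80,0,1],[0,1,99,0,1],[0,1,99,0,1]]' ; python3 -m handwheel '[[0,0,0,0,0],[0,0,0,0,0],[0,0,0,0,0],[0,0,0,0,0],[0,0,0,0,0],[0,0,0,0,0],[0,0,0,0,0]]' 25;python3 -m handwheel '[[0,0,-40,0,0],[0,0,-80,0,0],[0,0,-130,0,0],[0,0,-180,0,0],[0,0,-220,0,0]]'; python3 go.py 540 -204 240 64.3
```

```text
clock: 16.05
tcp_pos: [0.5578, 0.2845, 0.0232]
orientation: [-0.001, 0.005, 1.0, -0.0]
wrist_force: [-0.7, -0.9, 0.5]
finger_gap: 0.0855
grip_force: 0.0
clock: 16.75
tcp_pos: [0.5595, 0.2868, 0.0258]
orientation: [0.002, 0.004, 1.0, 0.0]
wrist_force: [-0.2, -2.4, 7.5]
finger_gap: 0.0395
grip_force: 27.5
clock: 17.25
tcp_pos: [0.5576, 0.2867, 0.2466]
orientation: [0.001, 0.003, 1.0, 0.0]
wrist_force: [1.3, 0.5, -2.9]
finger_gap: 0.0396
grip_force: 27.3
shift [  14.4 -490.8    6.2] turn 0.442 yaw 89.6 j6 0.35 t 17.25
```

```bash
python3 -m handwheel '[[18,-489,0,0.442,0],[18,-489,0,0.442,0],[18,-489,0,0.442,0],[18,-489,0,0.442,0],[18,-489,0,0.442,0],[18,-489,0,0.442,0],[18,-489,0,0.442,0],[18,-489,0,0.442,0]]' >/dev/null; python3 -m handwheel '[[0,0,0,0,0],[0,0,0,0,0]]' >/dev/null; python3 go.py 536 -202.3 240 64.3
```

```text
shift [-35.2 -80.8   3. ] turn -0.004 yaw 64.1 j6 0.1 t 18.25
```

```bash
python3 -m handwheel '[[-35,-81,0,0,0],[-35,-81,0,0,0],[-35,-81,20,0,0],[-35,-81,50,0,0],[-35,-81,70,0,0],[-35,-81,70,0,0],[-35,-81,70,0,0]]' ; python3 go.py 536 -202.3 157 64.3
```

```text
clock: 18.95
tcp_pos: [0.5367, -0.1997, 0.1736]
orientation: [-0.0, 0.222, 0.975, 0.0]
wrist_force: [0.0, -0.6, -3.4]
finger_gap: 0.0398
grip_force: 28.2
shift [-0.5 -2.7 16.5] turn 0.002 yaw 64.4 j6 -0.05 t 18.95
```

```bash
python3 -m handwheel '[[0,-2,6,0,0],[0,-2,12,0,0],[0,-2,12,0,0],[0,-2,12,0,0]]' 20 ; python3 go.py 536 -202.3 140 64.3
```

```text
clock: 19.35
tcp_pos: [0.5359, -0.203, 0.1617]
orientation: [0.0, 0.223, 0.975, 0.0]
wrist_force: [0.6, 1.3, -4.0]
finger_gap: 0.0395
grip_force: 28.3
shift [ 0.2  0.6 21.7] turn -0.0 yaw 64.3 j6 -0.05 t 19.35
```

```bash
python3 -m handwheel '[[0,0,5,0,0],[0,0,10,0,0],[0,0,10,0,0]]' 20; python3 -m handwheel '[[0,0,3,0,0],[0,0,6,0,0],[0,0,6,0,0]]' 20;python3 -m handwheel '[[0,0,3,0,0],[0,0,6,0,0],[0,0,6,0,0]]' 20; python3 go.py 537.3 -202.9 140 64.3
```

```text
clock: 19.65
tcp_pos: [0.5331, -0.2016, 0.1528]
orientation: [-0.002, 0.223, 0.975, 0.0]
wrist_force: [-10.5, 5.0, 10.3]
finger_gap: 0.0398
grip_force: 32.3
clock: 19.95
tcp_pos: [0.5335, -0.2018, 0.1469]
orientation: [-0.002, 0.223, 0.975, 0.0]
wrist_force: [-9.7, 4.6, 10.7]
finger_gap: 0.0395
grip_force: 34.2
clock: 20.25
tcp_pos: [0.5339, -0.202, 0.1406]
orientation: [-0.001, 0.223, 0.975, 0.0]
wrist_force: [-8.6, 3.5, 7.6]
finger_gap: 0.0394
grip_force: 36.2
shift [-3.4  0.6  0.6] turn -0.0 yaw 64.3 j6 -0.05 t 20.25
```

```bash
python3 -m handwheel '[[0,0,2,0,0],[0,0,2,0,0],[0,0,1,0,1],[0,0,0,0,1],[0,0,-1,0,1],[0,0,-1,0,1],[0,0,-30,0,1],[0,0,-80,0,1]]'; python3 -m handwheel '[[0,0,0,0,1],[0,0,-20,0,1],[0,0,-20,0,1]]'; python3 go.py 613 113 240 80.1;  python3 - <<'E'
from meas import *
d=cam("side"); cv2.imwrite("pics/s5.png",cv2.resize(d["color"][100:300,240:500],None,fx=3,fy=3))
E
```

```text
clock: 21.05
tcp_pos: [0.5337, -0.2019, 0.2163]
orientation: [-0.004, 0.223, 0.975, 0.001]
wrist_force: [1.1, -1.1, 1.2]
finger_gap: 0.0853
grip_force: 0.0
clock: 21.35
tcp_pos: [0.5371, -0.2038, 0.2416]
orientation: [0.002, 0.223, 0.975, -0.001]
wrist_force: [-0.1, -0.7, -0.0]
finger_gap: 0.0855
grip_force: 0.0
shift [ 69.2 318.3   1.3] turn -0.276 yaw 64.3 j6 -0.05 t 21.35
```

View pics/s5.png

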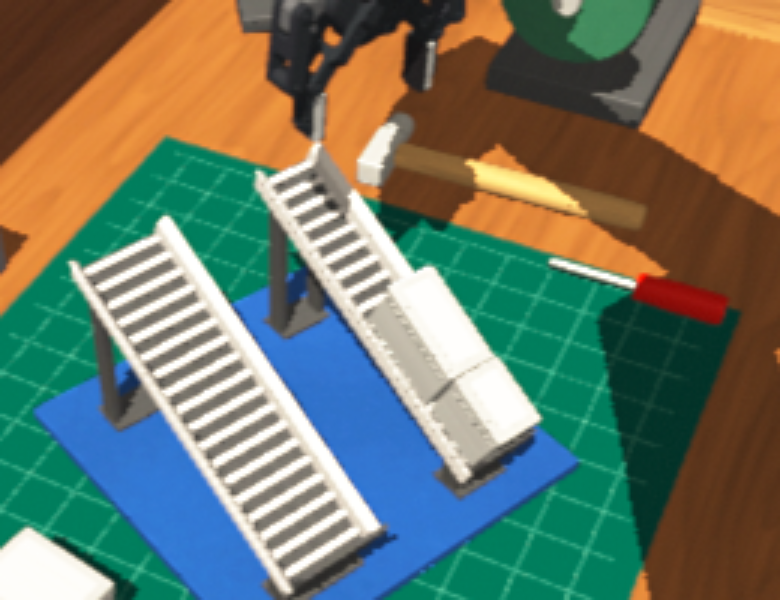

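The long tin rests behind the short one, both seated at crop (435,320) and (490,410). Next is the wide tin.

```bash
python3 -m handwheel '[[69,318,0,-0.276,1],[69,318,0,-0.276,1],[69,318,0,-0.276,1],[69,318,0,-0.276,1],[69,318,0,-0.276,1],[69,318,0,-0.276,1],[69,318,0,-0.276,1],[69,318,0,-0.276,1]]' >/dev/null; python3 -m handwheel '[[0,0,0,0,1],[0,0,60,0,1],[0,0,110,0,1],[0,0,120,0,1],[0,0,120,0,1],[0,0,120,0,1]]' >/dev/null; python3 go.py 612.3 114.2 20 80.1
```

```text
shift [-0.3  2.2 99.6] turn -0.002 yaw 80.0 j6 0.23 t 22.8
```

```bash
python3 -m handwheel '[[0,2,45,0,1],[0,2,75,0,1],[0,2,90,0,1],[0,2,99,0,1],[0,2,99,0,1]]' ; python3 -m handwheel '[[0,0,0,0,0],[0,0,0,0,0],[0,0,0,0,0],[0,0,0,0,0],[0,0,0,0,0],[0,0,0,0,0]]' 30;python3 -m handwheel '[[0,0,-40,0,0],[0,0,-80,0,0],[0,0,-130,0,0],[0,0,-180,0,0],[0,0,-220,0,0],[0,0,-220,0,0]]'
```

```text
clock: 23.3
tcp_pos: [0.6128, 0.115, 0.0211]
orientation: [0.001, 0.087, 0.996, 0.0]
wrist_force: [-0.4, 0.4, -0.2]
finger_gap: 0.0854
grip_force: 0.0
clock: 23.9
tcp_pos: [0.6136, 0.1149, 0.0226]
orientation: [0.002, 0.087, 0.996, -0.0]
wrist_force: [-0.9, -2.4, 6.6]
finger_gap: 0.0611
grip_force: 35.4
clock: 24.5
tcp_pos: [0.6148, 0.1159, 0.2476]
orientation: [0.006, 0.086, 0.996, 0.001]
wrist_force: [0.0, 0.4, -4.5]
finger_gap: 0.061
grip_force: 37.4
```

```bash
python3 go.py 601.4 -65 240 64.3
```

```text
shift [ -17.8 -180.5    7.3] turn 0.276 yaw 80.1 j6 0.23 t 24.5
```

```bash
python3 -m handwheel '[[-18,-181,0,0.276,0],[-18,-181,0,0.276,0],[-18,-181,0,0.276,0],[-18,-181,0,0.276,0],[-18,-181,20,0.276,0],[-18,-181,50,0.276,0],[-18,-181,75,0.276,0],[-18,-181,75,0.276,0]]' >/dev/null; python3 -m handwheel '[[0,0,0,0,0],[0,0,0,0,0]]' >/dev/null; python3 go.py 601.4 -65 154 64.3;  python3 - <<'E'
from meas import *
d=cam("side"); cv2.imwrite("pics/s6.png",cv2.resize(d["color"][100:300,200:460],None,fx=3,fy=3))
E
```

```text
shift [-1.6  1.8 12.3] turn -0.0 yaw 64.3 j6 0.21 t 25.5
```

View pics/s6.png

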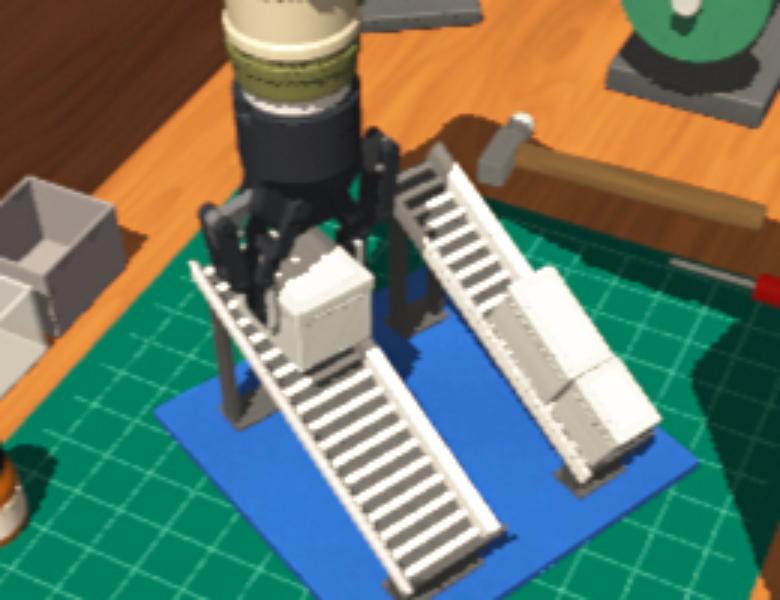

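The wide tin hangs square over the upper half of the wide lane, at crop (330,310). I'll lower it until it pivots.

```bash
python3 -m handwheel '[[-1,1,7,0,0],[-1,1,12,0,0],[-1,1,12,0,0]]' 22; python3 -m handwheel '[[0,0,3,0,0],[0,0,7,0,0],[0,0,7,0,0]]' 20;python3 -m handwheel '[[0,0,3,0,0],[0,0,7,0,0],[0,0,7,0,0]]' 20; python3 go.py 601.4 -65 136.5 64.3
```

```text
clock: 25.85
tcp_pos: [0.5991, -0.0646, 0.1552]
orientation: [0.0, 0.222, 0.975, 0.0]
wrist_force: [-6.1, 2.9, 5.6]
finger_gap: 0.0617
grip_force: 39.7
clock: 26.15
tcp_pos: [0.5973, -0.0637, 0.1487]
orientation: [-0.001, 0.222, 0.975, 0.001]
wrist_force: [-13.4, 6.0, 12.3]
finger_gap: 0.0612
grip_force: 42.5
clock: 26.45
tcp_pos: [0.598, -0.0638, 0.1415]
orientation: [-0.001, 0.222, 0.975, 0.001]
wrist_force: [-9.8, 5.4, 9.6]
finger_gap: 0.0616
grip_force: 45.2
shift [-3.5  0.4  5. ] turn 0.001 yaw 64.3 j6 0.21 t 26.45
```

```bash
python3 -m handwheel '[[0,0,3,0,0],[0,0,4,0,0],[0,0,3,0,1],[0,0,2,0,1],[0,0,1,0,1],[0,0,1,0,1],[0,0,-30,0,1],[0,0,-80,0,1]]'; python3 -m handwheel '[[0,0,0,0,1],[0,0,-40,0,1],[0,0,-60,0,1],[0,0,-60,0,1],[0,0,-60,0,1],[0,0,-60,0,1],[0,0,-60,0,1],[0,0,-60,0,1]]';  python3 - <<'E'
from meas import *
d=cam("side"); t=cam("top"); a=cv2.resize(d["color"][100:480,200:460],None,fx=1.55,fy=1.55); b=cv2.resize(t["color"][180:350,120:300],None,fx=2.1,fy=2.1)
c=np.zeros((max(a.shape[0],b.shape[0]),a.shape[1]+b.shape[1],3),np.uint8); c[:a.shape[0],:a.shape[1]]=a; c[:b.shape[0],a.shape[1]:]=b
print(c.shape); cv2.imwrite("pics/end.png",c)
E
```

```text
clock: 27.25
tcp_pos: [0.5978, -0.0652, 0.2165]
orientation: [-0.004, 0.223, 0.975, 0.0]
wrist_force: [1.5, -0.9, -0.1]
finger_gap: 0.0851
grip_force: 0.0
clock: 28.05
tcp_pos: [0.5995, -0.0655, 0.2782]
orientation: [-0.001, 0.223, 0.975, 0.0]
wrist_force: [0.6, 0.3, 1.5]
finger_gap: 0.0857
grip_force: 0.0
(589, 781, 3)
```

View pics/end.png

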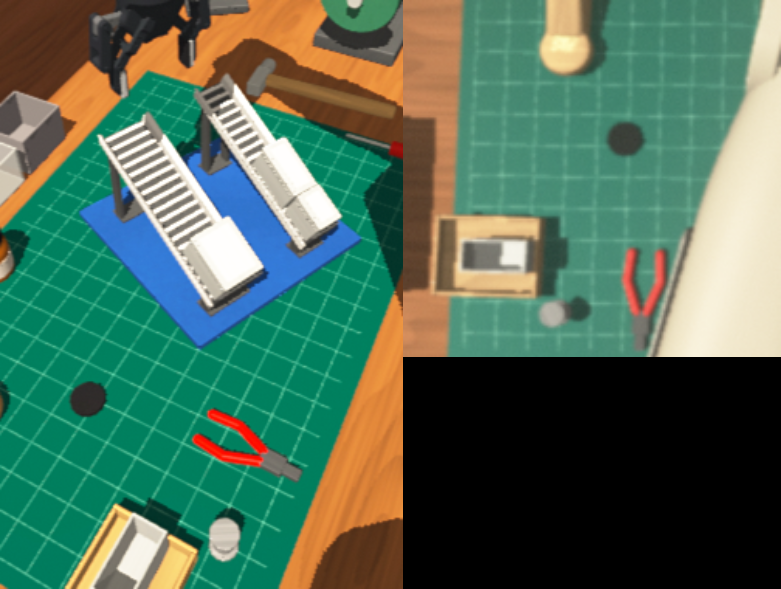

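The final picture shows the wide tin at its stop, at (225,260), and the short and long tins seated in the narrow lane. The empty tin stands upright in the tray, and the nearby bystanders in view are where they were.

```bash
python3 -c "
from workcell import workorder
print(workorder.hand_in())"
```

```text
the job is handed in; nothing more can be done
None
```

The job is handed in at about 28 s: the empty tin stands upright in the tray, the short tin is at the narrow lane's stop with the long tin behind it, and the wide tin is at the wide lane's stop.

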